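# Push the loaded vial rack home in the barcode reader and start the scan

### The arm

A 6-joint arm with a two-finger parallel gripper is mounted at the origin on the work surface. World frame = base frame: x ahead of the robot, y to its left, z up, the work surface at z = 0. Lengths are in mm, angles in rad, forces in N, time in s.
With the tool pointing down it reaches from about 275 to 750 mm from the base axis. Payload 10.2 kg.
Tool frame: the origin (TCP) lies at the centre of the arm's flange, where the gripper is bolted on; the fingertips stand 166 mm ahead of it and the grasp point (between the pads) lies grip_depth ahead of it (grip_depth is the distance from the TCP to the grasp point, in mm); z points along the fingers, y is the direction in which the jaws open and shut (so a half turn about z gives the same grasp; the last joint's range is limited). The gripper opens to 88 mm and grips with 3 to 60 N. Pads are 18 mm wide; open, the fingers measure 123 mm over their backs; the gripper's body (75 mm by 187 mm) begins 45 mm behind the grasp point.
Start: joints at [1.066, 0.313, 1.498, -0, 1.331, -0.223], TCP at [146.008, 504.296, 404.72] pointing down, gripper open.
Joint ranges: [-2.94, 2.94], [-0.97, 2.17], [0.19, 2.56], [-1.23, 4.37], [0.02, 3.11], [-2.88, 2.88]. Speed limits (rad/s): [2.39, 2.39, 3.01, 3.14, 3.14, 3.14].

### API

Orientations are given as a unit quaternion [w, x, y, z].
In Python, from plant import * gives the robot as it stands.
- The arm moves only by the shell command python3 -m handwheel 'ROWS'. ROWS is JSON, a list of rows, each a list of 7 numbers: the finger opening in m, from 0 to 0.0881, then the shift along the world's x, y, z in m, then the turn, a rotation vector about the world's x, y, z in rad. In form: [[jaw, x, y, z, wx, wy, wz], ...]. A call has 1 to 20 rows; each row is the pose to reach, as a shift and turn from the pose commanded when the call began; what a row does not reach only later rows make up. A row lasts 1/8 s, in which the tool goes at most 62.5 mm and 10.7 degrees, less where a joint would pass 70% of its speed; a pose out of reach is approached as far as the arm can. A call with a gripper value outside its range is refused whole. The fingers move at their own pace and stop on an object; the grip force is fixed at half the most. Time passes only in rows, so rows that repeat a pose let the fingers close. It gives the time, the measured TCP pose, the force and the opening at its end, in the units of the state.
- get_state(): the state, without advancing time (a new reading comes with each control period).
- get_image(name): name is "scene" or "top" or "wrist"; returns a dict with "pixels" (400x640x3 uint8, red, green, blue), "range_z" (400x640 float32, mm along the optical axis (not along the pixel's ray), 0 where there is no reading), "vertical_fov" (degrees; the focal length in pixels is half the picture's height over the tangent of half this angle, whatever the lens; pixels are square), "cx", "cy" (the principal point, pixels), "extrinsics" (4x4, takes a point from world to camera coordinates). Camera axes: x right, y down, z forward; pixel columns grow to the right and rows downward; lengths in mm; the calibration is good to about 2 mm. A picture is of the moment at which its call begins.
- job_done(): hands the job in, once; it reports no verdict.
Trained networks look in a picture, given as the dict that the camera call returned (one of the last four; its "shot" number tells which), for a name from the list of things; names that differ only in an ending like _2 or _b are one class to them, and where a whole thing is asked for, a point or a joint stands for the part that bears it (a point fixed in the world has none). Each returns a list of dicts, best first, with "conf" (0 to 1); they miss things now and then, are a little off and sometimes report something else, mostly with a low value. They report only what shows in the picture. A call takes as long as a camera call. They do not tell look-alikes from the thing itself.
- silhouettes(target, picture): "mask" (400x640 bool, what is visible of it) and "rect" ([left, top, right, bottom] in pixels, round what is visible of it).
- pinpoint(target, picture): "uv" ([column, row] in pixels: a listed point, or the origin of a listed thing).
The state is a dict: "clock": time; "q": joint angles; "qd": joint speeds; "joint_torque": joint torques, N m; "position": TCP position; "eef_rot": TCP orientation; "force": force on the tool from outside, world axes, zero at the start; "wrist_torque": the same for the moment, N m; "opening": finger opening in mm.
Only numpy, scipy, OpenCV 4.12 (cv2) and the standard library are available. Lean on these libraries where they do the work, as an engineer would, in place of code of your own. Each camera call takes 0.05 s, during which the arm holds its last target.

### The job

Push the blue rack loaded with small red-capped vials along the bench until it sits fully home in the barcode reader's corner: its long side flush against the long aluminium fence and its end against the short end stop. Then press the reader's grey start button all the way down and let it come up again. Only push with the fingers on the rack's sides: do not grasp or lift the rack or touch its vials, and leave everything else on the bench where it stands.

Things in the scene. Friction and masses are not known exactly. Their poses are not given: they have to be found in the camera images.
- reader: fixed barcode reader; origin on the bench in the inner corner where its two aluminium fences meet, z up. Long fence: inner face x=0, y -208 to +12 mm. End stop: inner face y=0, x -90 to 0 mm. Both 12 mm thick (towards +x, +y), 30 mm high. Rack space is x<0, y<0, bare bench. Behind the long fence a white head 55 mm high (x to 97, y -200 to 0 mm). Place and yaw vary
- home (a point): fixed point on the bench where the centre of the rack's underside belongs: reader x=-42, y=-63 mm; same axes as the reader. The rack's long side lies along y, either way round
- rack: the loaded rack to push: solid blue plastic block 84 (its x) x 126 (its y) x 40 mm high, 0.25 to 0.5 kg, loose, flat on the bench; red-capped vials stand out of its top to 58 mm; origin at the centre of its underside, z up. Starts 45 to 95 mm short of home in reader x and 70 to 120 mm in reader y, turned up to 0.3 rad
- vials: the vials, fixed in the loaded rack, caps 13 mm diameter, 40 to 58 mm above the bench, set back at least 8 mm from the rack's sides; same origin and axes as the rack. Not to be touched
- start (a joint): travel of the start button, 0 up, 0.006 m fully down, spring of 5 N when fully down; it comes up by itself when let go
- start_top (a point): centre of the top of the round grey start button (28 mm diameter) at reader x=-30, y=60 mm, outside the end stop, on a white key pod (reader x -60 to 0, y 16 to 96 mm, 22 mm high); pressed straight down
- empty_rack: bystander: the same blue rack without vials, only dark holes in its top, 84 x 126 x 40 mm, loose; origin at the centre of its underside; to the right in front
- tube_a: bystander: lone self-standing sample tube with a red screw cap, 27 mm diameter (cap 33), 90 mm tall, upright; origin at the centre of its foot; stands left of the rack's space, in front of the key pod
- tube_b: bystander: lone self-standing sample tube with a red screw cap, 27 mm diameter (cap 33), 90 mm tall, upright; origin at the centre of its foot; stands to the right of the loaded rack
- tube_c: bystander: lone self-standing sample tube with a red screw cap, 27 mm diameter (cap 33), 90 mm tall, upright; origin at the centre of its foot; stands left of the key pod
- bottle: bystander: amber bottle with a blue cap, 86 mm diameter, 160 mm tall, origin at the centre of its foot; beyond the key pod
- tip_box: bystander: grey and white pipette tip box 85 x 122 x 63 mm, origin at the centre of its underside; to the left
- timer: bystander: flat white bench timer 60 x 65 x 18 mm, origin at the centre of its underside; to the left in front
- marker: bystander: marker pen lying on the bench, 134 x 13 x 13 mm along its y; origin on the bench near its middle; to the right
Things that resemble listed ones, but are neither listed nor needed, are in the scene too. Leave any pink or turquoise look-alike of the rack alone.

How it is judged:
By the outcome, as a careful person would: the job done as asked, in the order asked, and still so for the second after the job is handed in, with the robot touching nothing.
It also fails if it takes over 54 s, if anything falls off the work surface, if the arm or the gripper's body presses on something with over 40 N, if the wrist force passes 120 N, or if a joint passes its speed limit or range.

## Working session

There is one attempt and no reset: what is moved stays moved. The work goes in short steps, Python scripts to look and compute and a shell command to move; the robot and the scene stay as the last step left them, time stands still between calls to the robot, and variables do not carry over. Pictures are saved under pics/ and viewed, and the job is handed in when it is done.

```bash
mkdir -p pics; ls
python3 - <<'E'
from plant import *
import cv2
print(get_state())
for n in ["scene","top","wrist"]:
    p=get_image(n); cv2.imwrite(f"pics/{n}0.png",p["pixels"][:,:,::-1])
    print(n,p["vertical_fov"],p["cx"],p["cy"],p["extrinsics"].tolist() if hasattr(p["extrinsics"],"tolist") else p["extrinsics"])
E
```

```text
pics
{'clock': 0.0, 'q': array([ 1.06556014e+00,  3.13476500e-01,  1.49840302e+00,  7.63431939e-07,
        1.33099923e+00, -2.23385883e-01]), 'qd': array([ 0.00091605,  0.00078172,  0.00098373, -0.00040914, -0.00051728,
        0.00075719]), 'joint_torque': array([-6.23800988e-04, -4.02195275e+01, -2.52269644e+01,  6.93899067e-02,
        3.51900549e-02, -1.29891355e-04]), 'position': array([146.01183563, 504.26049251, 404.16019177]), 'eef_rot': array([-2.29469262e-04,  1.40459215e-01,  9.90086256e-01, -6.00715559e-04]), 'force': array([ 0.03598669, -0.56232019,  0.11519853]), 'wrist_torque': array([-0.00075644,  0.03825078,  0.02451732]), 'opening': 88.37881651378535}
scene 48.30195165710334 312.9441250077336 196.27244326972945 [[0.8278885399760174, 0.5605044643297464, 0.020864104169661297, -437.0141033503062], [0.4039953991115433, -0.5700884677800679, -0.7153927986783761, -170.66252702685247], [-0.3890864722308952, 0.6006945016983246, -0.6984109340183028, 1472.3686379206345], [0.0, 0.0, 0.0, 1.0]]
top 43.88755956186836 316.20073483087833 204.34260021385919 [[-0.02659223269933414, -0.9996462833418734, -0.0004016974527605635, 20.026245104521745], [-0.9893343046529984, 0.026375482624415372, -0.14325490411534633, 555.1527892230362], [0.143214827433588, -0.003412054675448393, -0.9896857436004924, 1222.7130695051205], [0.0, 0.0, 0.0, 1.0]]
wrist 69.28395718961906 322.6583030433109 201.34747914026465 [[0.27899469006040023, 0.9602924409654108, -0.0006250942293050977, -525.5365104674727], [0.9230822902621706, -0.26800442743061204, 0.2758490751877503, -36.304071498926305], [0.26472825372908065, -0.07753744064827105, -0.9612007578936196, 388.98301046082497], [0.0, 0.0, 0.0, 1.0]]
```

View pics/scene0.png

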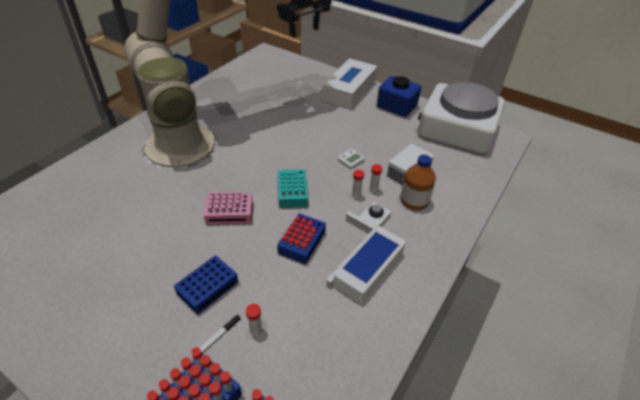

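View pics/top0.png

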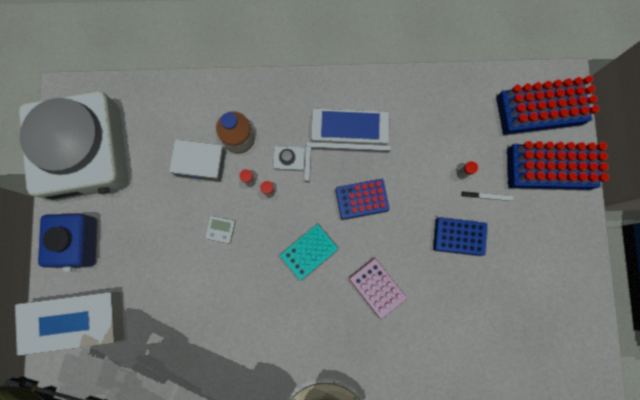

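View pics/wrist0.png

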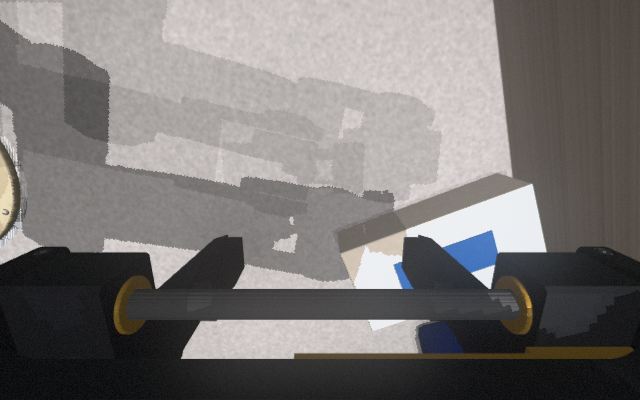

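The picture shows four things that could pass for the rack (top view):
- Blue rack with small red caps at (362,199). This is the only one that matches the description.
- Two big-tube racks at (545,105) and (558,165).
- Empty blue rack at (460,236).
- Turquoise and pink look-alikes at (308,251) and (377,287).

The reader is at (350,130), with its corner near (308,148). The button is at (288,157).

```bash
cat > h.py <<'E'
from plant import *
import numpy as np, cv2
def f(p): return 200/np.tan(np.radians(p["vertical_fov"]/2))
def cloud(p):
    F=f(p); z=p["range_z"].astype(float); v,u=np.mgrid[0:400,0:640]
    c=np.stack([(u-p["cx"])/F*z,(v-p["cy"])/F*z,z],-1)
    E=np.array(p["extrinsics"]); w=(c-E[:3,3])@E[:3,:3]
    w[z<=0]=np.nan
    return w
def uv2w(p,uv,h):
    F=f(p);E=np.array(p["extrinsics"]);R=E[:3,:3];t=E[:3,3]
    d=R.T@np.array([(uv[0]-p["cx"])/F,(uv[1]-p["cy"])/F,1]);o=-R.T@t
    return o+d*(h-o[2])/d[2]
def w2uv(p,w):
    E=np.array(p["extrinsics"]);c=E[:3,:3]@np.array(w,float)+E[:3,3];F=f(p)
    return F*c[0]/c[2]+p["cx"],F*c[1]/c[2]+p["cy"]
E
python3 - <<'E'
from h import *
p=get_image("top"); W=cloud(p)
c=p["pixels"][90:270,220:420][:,:,::-1]; cv2.imwrite("pics/crop1.png",cv2.resize(c,None,fx=4,fy=4,interpolation=cv2.INTER_CUBIC)[:600,:800])
for t,h in [("start_top",22),("rack",0),("reader",0),("tube_a",0),("tube_b",0),("bottle",0),("empty_rack",0),("timer",0),("tip_box",0),("marker",0)]:
    for r in pinpoint(t,p)[:6]: print(t,np.round(r["uv"],1),round(r["conf"],2),np.round(uv2w(p,r["uv"],h)[:2],1))
for r in silhouettes("rack",p)[:5]:
    m=r["mask"]; print(r["conf"],r["rect"],np.nanmedian(W[m],axis=0).round(1))
    q=W[m]; q=q[(q[:,2]>33)]; print(len(q),cv2.minAreaRect(q[:,:2].astype(np.float32)))
E
```

```text
start_top [286. 157.] 0.68 [685.3  80.8]
rack [380.  286.7] 0.93 [ 343.7 -152.7]
rack [312.7 247.4] 0.77 [448.8  17.2]
reader [307.2 150.1] 0.6 [708.   25.2]
tube_a [461.2 176.4] 0.79 [ 625.7 -380.4]
tube_a [269.  194.2] 0.69 [591.6 128.6]
tube_a [246.  181.8] 0.45 [626.4 188.9]
tube_a [455.  237.8] 0.2 [ 463.8 -353.2]
tube_b [461.2 176.4] 0.79 [ 625.7 -380.4]
tube_b [269.  194.2] 0.69 [591.6 128.6]
tube_b [246.  181.8] 0.45 [626.4 188.9]
tube_b [455.  237.8] 0.2 [ 463.8 -353.2]
bottle [239.6 138. ] 0.63 [746.1 205.3]
empty_rack [455.5 236.1] 0.72 [ 468.2 -354.8]
empty_rack [310.6 148.2] 0.58 [713.  16.]
timer [224.  230.4] 0.78 [499.1 247.1]
tip_box [197.8 164.9] 0.86 [675.5 316.6]
marker [487.4 196.2] 0.77 [ 570.9 -445.7]
marker [239.  141.3] 0.54 [737.1 207. ]
marker [201.8 166.9] 0.3 [669.7 306. ]
0.81 [334.2, 178.4, 389.1, 219.8] [ 564.8 -111.7   41.1]
1589 ((568.5958251953125, -112.59940338134766), (84.35626220703125, 125.68965911865234), 8.853084564208984)
0.8 [351.5, 258.6, 407.6, 320.0] [ 340.5 -140.8   41.1]
1727 ((341.0084228515625, -142.5414581298828), (125.96238708496094, 84.05232238769531), 36.40912628173828)
0.56 [283.6, 222.2, 340.9, 281.2] [434.7  26.5  41.2]
1657 ((435.773681640625, 27.043701171875), (83.81858825683594, 125.97125244140625), 38.41287612915039)
```

View pics/crop1.png

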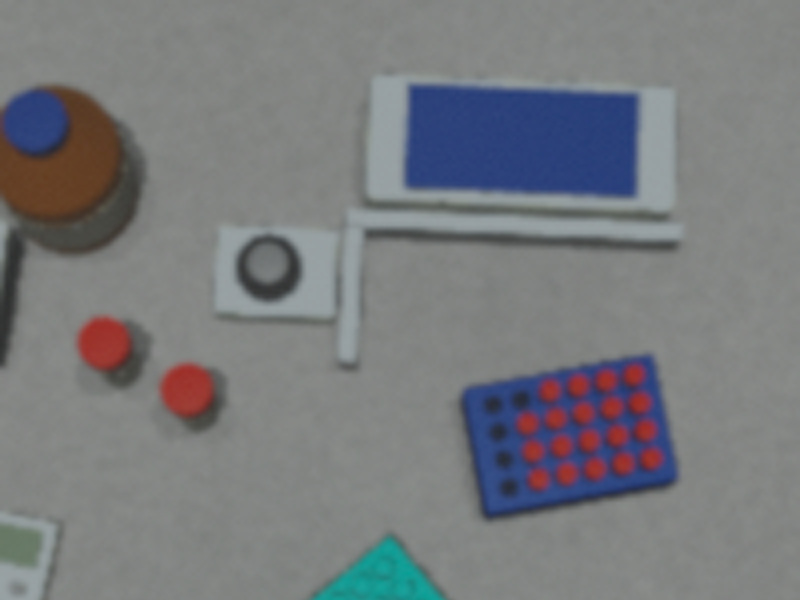

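The crop confirms the choice: a blue 84x126 rack with small red caps, a little below and to the right of the reader's corner. Next I fit the reader's pose from depth.

Run:
```python
from h import *
p=get_image("top"); W=cloud(p); X,Y,Z=W[...,0],W[...,1],W[...,2]
roi=(X>580)&(X<800)&(Y>-210)&(Y<140)
m=roi&(Z>24)&(Z<36); q=W[m]
print(len(q), np.histogram(Z[roi&(Z>5)],bins=range(4,66,4)))
# long fence
lf=q[(q[:,0]>690)&(q[:,1]<10)]; n=lf[:,:2].astype(np.float32)
l=cv2.fitLine(n,cv2.DIST_HUBER,0,.01,.01).ravel(); print("fence",l, np.ptp(n[:,1]), cv2.minAreaRect(n))
es=q[(q[:,0]<690)&(q[:,1]<60)&(q[:,1]>0)]; n=es[:,:2].astype(np.float32)
l=cv2.fitLine(n,cv2.DIST_HUBER,0,.01,.01).ravel(); print("stop",l,cv2.minAreaRect(n))
h=W[roi&(Z>48)&(Z<62)&(X>700)]; print("head",cv2.minAreaRect(h[:,:2].astype(np.float32)))
k=W[(X>600)&(X<740)&(Y>20)&(Y<150)&(Z>17)&(Z<45)&~((Y<45)&(Z>26))]; print("pod",cv2.minAreaRect(k[:,:2].astype(np.float32)))
b=k[k[:,2]>25]; print("btn",len(b),b.mean(0),b.max(0),b.min(0))
```

```text
865 (array([ 217,   57,   41,  151,  287,  268,  379,  218,  244,  275,  106,
        241, 1086, 1078,  159]), array([ 4,  8, 12, 16, 20, 24, 28, 32, 36, 40, 44, 48, 52, 56, 60, 64]))
fence [ 7.326157e-02  9.973128e-01  7.086277e+02 -9.135180e+01] 200.5634 ((708.6856079101562, -90.95500183105469), (201.68597412109375, 15.014413833618164), 85.92369079589844)
stop [9.9973148e-01 2.3171933e-02 6.5395514e+02 2.7463064e+01] ((655.348876953125, 39.521995544433594), (41.59181213378906, 70.06973266601562), 88.40741729736328)
head ((756.3156127929688, -87.71766662597656), (199.6919708251953, 85.97715759277344), 85.72522735595703)
pod ((668.6134643554688, 67.26559448242188), (95.24891662597656, 92.01094818115234), 86.82591247558594)
btn 246 [682.33891938  76.98004833  34.33988363] [712.35430409 109.23853271  44.99599385] [648.29612385  24.09829285  25.01742169]
```

```bash
python3 -c "
import plant;print({k:v for k,v in vars(plant).items() if not k.startswith('__') and not callable(v)})"; python3 -m handwheel '[[0.06,0.334,-0.610,0,0,0,0.209],[0.06,0.334,-0.610,0,0,0,0.209],[0.06,0.334,-0.610,0,0,0,0.209],[0.06,0.334,-0.610,0,0,0,0.209],[0.06,0.334,-0.610,0,0,0,0.209],[0.06,0.334,-0.610,0,0,0,0.209],[0.06,0.334,-0.610,0,0,0,0.209],[0.06,0.334,-0.610,0,0,0,0.209],[0.06,0.334,-0.610,0,0,0,0.209],[0.06,0.334,-0.610,0,0,0,0.209],[0.06,0.334,-0.610,0,0,0,0.209],[0.06,0.334,-0.610,0,0,0,0.209],[0.06,0.334,-0.610,0,0,0,0.209],[0.06,0.334,-0.610,0,0,0,0.209],[0.06,0.334,-0.610,0,0,0,0.209]]'
```

```text
{'grip_depth': 147.29999999999998}
clock: 2.68
position: [479.7, -104.6, 405.1]
eef_rot: [0.0, 0.036, 0.999, -0.0]
force: [0.0, -0.5, 0.2]
opening: 60.2
```

Run:
```python
from h import *
s=get_state();print(s["clock"],s["position"],s["eef_rot"],s["force"],s["opening"])
p=get_image("wrist"); W=cloud(p);cv2.imwrite("pics/w1.png",p["pixels"][:,:,::-1])
X,Y,Z=W[...,0],W[...,1],W[...,2]
m=(Z>36)&(Z<44)&(X>490)&(X<650)&(Y>-210)&(Y<-30)
print(m.sum(),cv2.minAreaRect(W[m][:,:2].astype(np.float32)) if m.sum()>10 else 0)
h=(Z>48)&(Z<60)&(X>690); print(h.sum(), cv2.minAreaRect(W[h][:,:2].astype(np.float32)) if h.sum()>10 else 0)
h=(Z>26)&(Z<33)&(X>690)&(Y<0); 
if h.sum()>50: print(h.sum(), cv2.fitLine(W[h][:,:2].astype(np.float32),cv2.DIST_HUBER,0,.01,.01).ravel())
```

```text
2.675 [ 479.6692822  -104.55450835  405.07049136] [ 1.99541823e-04  3.56112036e-02  9.99365698e-01 -6.16513030e-05] [ 0.02097887 -0.50430738  0.15118903] 60.215253988639994
3657 ((568.5259399414062, -110.56594848632812), (83.83277893066406, 125.77305603027344), 8.952774047851562)
1246 ((719.8909301757812, -82.9591293334961), (199.64466857910156, 14.507546424865723), 86.8525161743164)
1305 [ 7.1671449e-02  9.9742830e-01  7.0862494e+02 -9.4329414e+01]
```

View pics/w1.png

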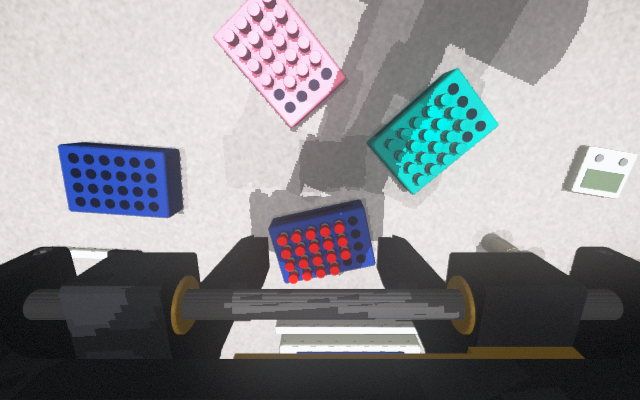

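The wrist picture agrees: the rack is at (322,242), yaw 8.9°, with the fence behind it. I lower the fingers beside its near long side.

```bash
python3 -m handwheel '[[0.06,0,-0.002,-0.06,0,0,0],[0.06,0,-0.002,-0.12,0,0,0],[0.06,0,-0.002,-0.18,0,0,0],[0.06,0,-0.002,-0.21,0,0,0],[0.06,0,-0.002,-0.227,0,0,0],[0.06,0,-0.002,-0.227,0,0,0],[0.06,0,-0.002,-0.227,0,0,0]]'
python3 - <<'E'
from h import *
s=get_state();print(s["clock"],s["position"],s["force"],s["joint_torque"].round(1))
for n in ["scene","top"]:
    p=get_image(n);cv2.imwrite(f"pics/{n}2.png",cv2.resize(p["pixels"][90:290,220:480][:,:,::-1],None,fx=3,fy=3))
E
```

```text
clock: 3.6
position: [480.2, -107.6, 178.6]
eef_rot: [0.001, 0.036, 0.999, -0.0]
force: [0.2, -1.1, -0.8]
opening: 59.9
3.6 [ 480.2465255  -107.59248611  178.64940405] [ 0.24451855 -1.08167248 -0.80429905] [  0.  -41.3 -16.2  -0.    0.1   0. ]
```

View pics/scene2.png

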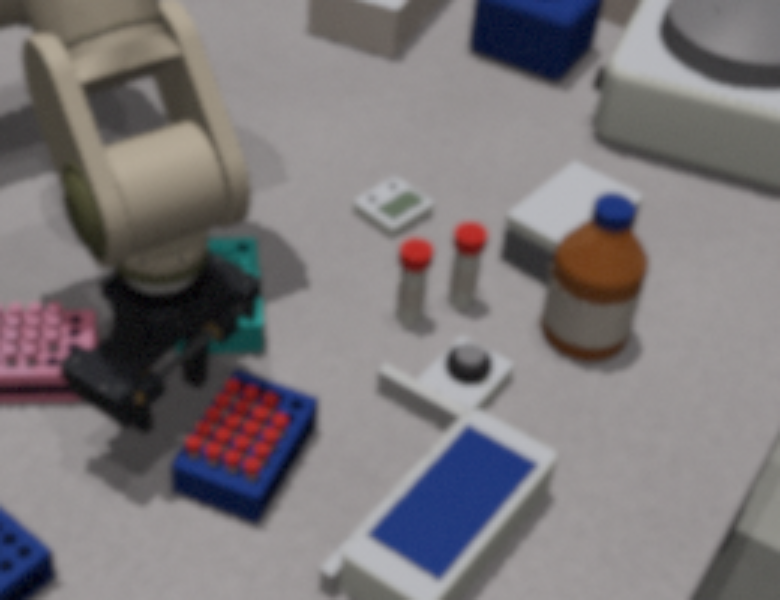

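The scene picture shows the open fingers just behind the rack's near side and clear of everything else. I push along reader +x, stopping short of the fence.

```bash
python3 -m handwheel '[[0.06,0.010,-0.001,0,0,0,0],[0.06,0.020,-0.0015,0,0,0,0],[0.06,0.028,-0.002,0,0,0,0],[0.06,0.036,-0.0027,0,0,0,0],[0.06,0.044,-0.0032,0,0,0,0],[0.06,0.052,-0.0038,0,0,0,0],[0.06,0.060,-0.0044,0,0,0,0],[0.06,0.068,-0.005,0,0,0,0],[0.06,0.076,-0.0056,0,0,0,0],[0.06,0.084,-0.0062,0,0,0,0],[0.06,0.092,-0.0068,0,0,0,0],[0.06,0.100,-0.0074,0,0,0,0],[0.06,0.106,-0.0078,0,0,0,0],[0.06,0.112,-0.0083,0,0,0,0],[0.06,0.115,-0.0085,0,0,0,0],[0.06,0.115,-0.0085,0,0,0,0]]'
cat > meas.py <<'E'
from h import *
import sys
s=get_state();print(s["clock"],s["position"].round(1),s["force"].round(2),s["wrist_torque"].round(2))
O=np.array([710,17.5]);a=-0.0738;ex=np.array([np.cos(a),np.sin(a)]);ey=np.array([-np.sin(a),np.cos(a)])
d=s["position"][:2]-O;print("TCP reader",(d@ex).round(1),(d@ey).round(1))
p=get_image("top");W=cloud(p);r=[]
cv2.imwrite(f"pics/{sys.argv[1]}.png",cv2.resize(p["pixels"][90:270,220:480][:,:,::-1],None,fx=3,fy=3,interpolation=cv2.INTER_CUBIC))
X,Y,Z=W[...,0],W[...,1],W[...,2]
R=np.stack([(W[...,:2]-O)@ex,(W[...,:2]-O)@ey],-1)
hsv=cv2.cvtColor(p["pixels"],cv2.COLOR_RGB2HSV)
blue=(hsv[...,0]>105)&(hsv[...,0]<130)&(hsv[...,1]>120)&(Z>30)&(Z<45)&(R[...,0]<6)&(R[...,0]>-220)&(R[...,1]>-260)&(R[...,1]<10)
q=R[blue].astype(np.float32);print("n",len(q),"reader frame rect",cv2.minAreaRect(q))
p=get_image("scene");cv2.imwrite(f"pics/{sys.argv[1]}s.png",cv2.resize(p["pixels"][140:320,220:480][:,:,::-1],None,fx=3,fy=3,interpolation=cv2.INTER_CUBIC))
E
python3 meas.py p1
```

```text
clock: 5.7
position: [595.2, -116.2, 177.8]
eef_rot: [0.0, 0.036, 0.999, -0.0]
force: [0.5, -0.4, 0.5]
opening: 59.9
5.7 [ 595.2 -116.2  177.8] [ 0.53 -0.4   0.47] [ 0.05 -0.01 -0.  ]
TCP reader -104.6 -141.8
n 0 reader frame rect ((0.0, 0.0), (0.0, 0.0), 0.0)
```

View pics/p1.png

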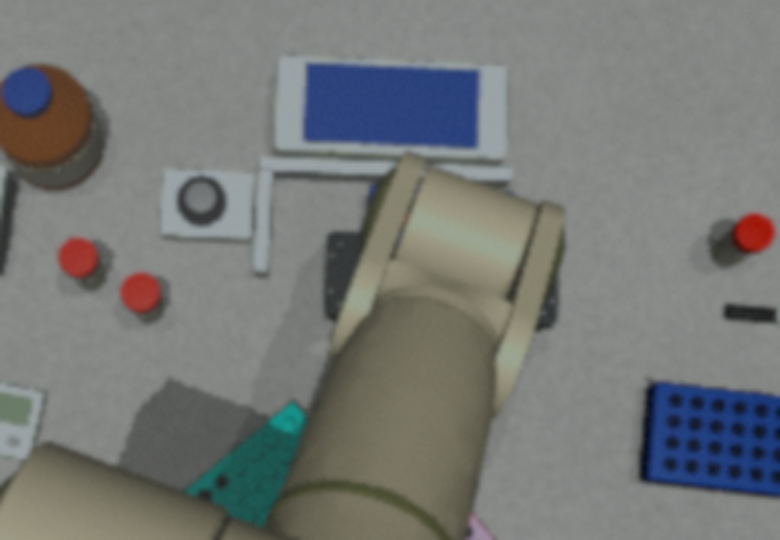

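View pics/p1s.png

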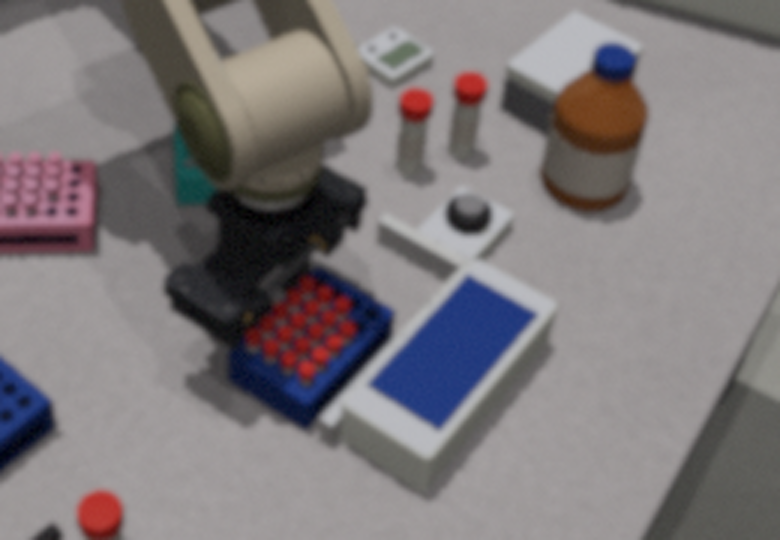

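The rack is squared up and close to the fence. I creep the rest in, watching the force.

```bash
python3 -m handwheel '[[0.06,0.002,-0.0001,0,0,0,0],[0.06,0.004,-0.0003,0,0,0,0],[0.06,0.006,-0.0004,0,0,0,0],[0.06,0.008,-0.0006,0,0,0,0],[0.06,0.009,-0.0007,0,0,0,0],[0.06,0.009,-0.0007,0,0,0,0]]'; python3 -m handwheel '[[0.06,0.001,-0.0001,0,0,0,0],[0.06,0.002,-0.0001,0,0,0,0],[0.06,0.002,-0.0001,0,0,0,0]]'
```

```text
clock: 6.55
position: [604.1, -116.9, 177.7]
eef_rot: [0.0, 0.036, 0.999, -0.0]
force: [-0.2, 0.6, 0.0]
opening: 60.0
clock: 6.92
position: [606.1, -117.0, 177.7]
eef_rot: [0.0, 0.036, 0.999, -0.0]
force: [-0.6, -0.2, 0.3]
opening: 59.8
```

```bash
python3 -m handwheel '[[0.06,0.001,-0.0001,0,0,0,0],[0.06,0.002,-0.0001,0,0,0,0],[0.06,0.002,-0.0001,0,0,0,0]]';python3 -m handwheel '[[0.06,0.001,-0.0001,0,0,0,0],[0.06,0.002,-0.0001,0,0,0,0],[0.06,0.002,-0.0001,0,0,0,0]]';  python3 meas.py p2
```

```text
clock: 7.3
position: [607.3, -117.2, 177.7]
eef_rot: [-0.002, 0.036, 0.999, 0.0]
force: [-11.3, -0.1, 5.8]
opening: 59.8
clock: 7.68
position: [608.2, -117.3, 177.7]
eef_rot: [-0.005, 0.036, 0.999, 0.0]
force: [-24.8, 0.2, 16.3]
opening: 60.2
7.675 [ 608.2 -117.3  177.7] [-24.82   0.16  16.26] [-0.21  3.39 -0.06]
TCP reader -91.6 -141.9
n 0 reader frame rect ((0.0, 0.0), (0.0, 0.0), 0.0)
```

View pics/p2s.png

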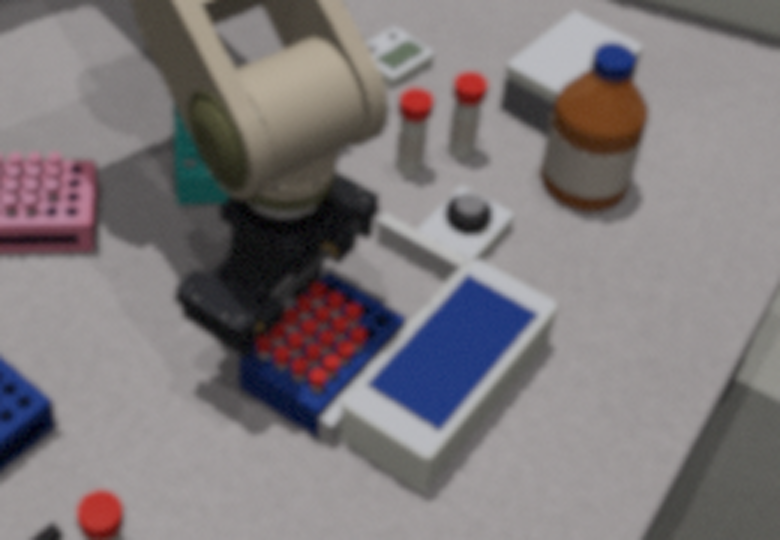

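The force rose to 25 N, so the rack is against the fence. I back off, lift, and turn by 90° for the end push.

```bash
python3 -m handwheel '[[0.06,-0.02,0.0015,0,0,0,0],[0.06,-0.04,0.003,0,0,0,0],[0.06,-0.04,0.003,0.06,0,0,0],[0.06,-0.04,0.003,0.12,0,0,0],[0.04,-0.03,-0.02,0.14,0,0,-0.18],[0.04,-0.01,-0.06,0.14,0,0,-0.36],[0.04,0.03,-0.10,0.14,0,0,-0.54],[0.04,0.034,-0.107,0.14,0,0,-0.72],[0.04,0.034,-0.107,0.14,0,0,-0.9],[0.04,0.034,-0.107,0.14,0,0,-1.08],[0.04,0.034,-0.107,0.14,0,0,-1.26],[0.04,0.034,-0.107,0.14,0,0,-1.44],[0.04,0.034,-0.107,0.14,0,0,-1.571],[0.04,0.034,-0.107,0.14,0,0,-1.571],[0.04,0.034,-0.107,0.14,0,0,-1.571]]'; python3 meas.py p3
python3 - <<'E'
from h import *
p=get_image("wrist"); cv2.imwrite("pics/w3.png",p["pixels"][:,:,::-1])
E
```

```text
clock: 9.65
position: [644.1, -224.2, 317.7]
eef_rot: [0.0, 0.732, 0.682, 0.0]
force: [0.2, 0.9, -1.5]
opening: 39.9
9.65 [ 644.1 -224.2  317.7] [ 0.18  0.87 -1.48] [-0.05  0.13  0.  ]
TCP reader -47.9 -245.9
n 490 reader frame rect ((-43.384124755859375, -136.652099609375), (80.96414947509766, 101.07083892822266), 0.07338624447584152)
```

View pics/p3.png

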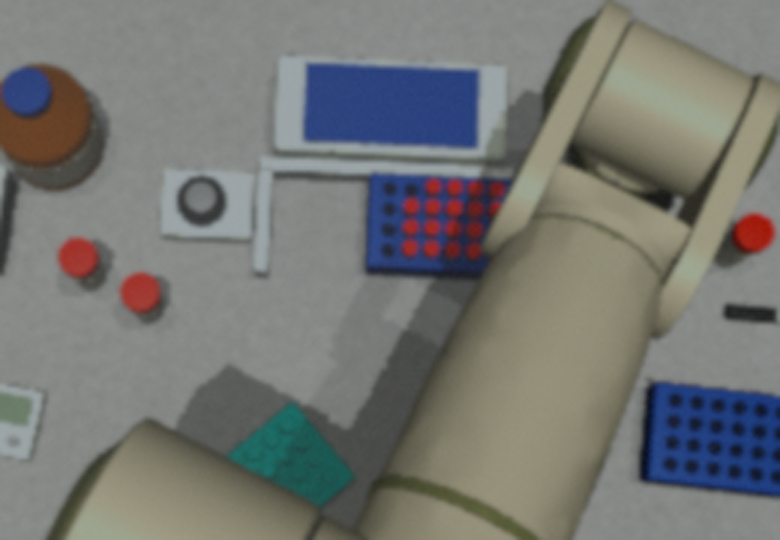

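View pics/p3s.png

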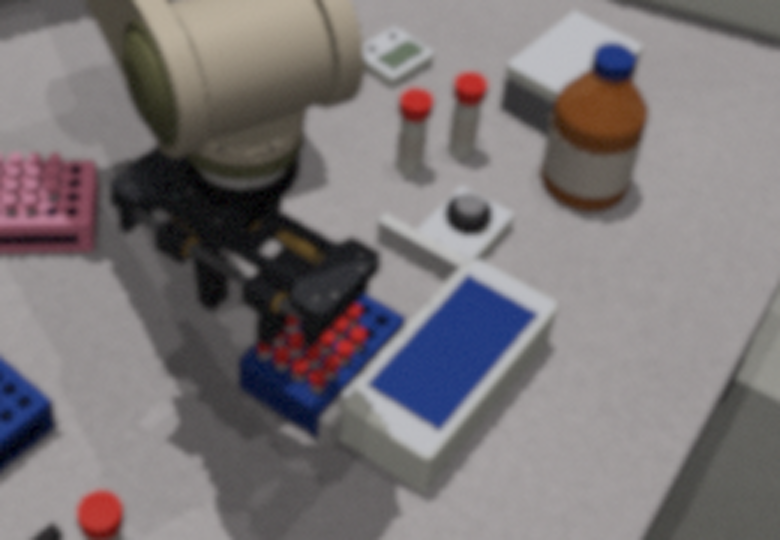

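View pics/w3.png

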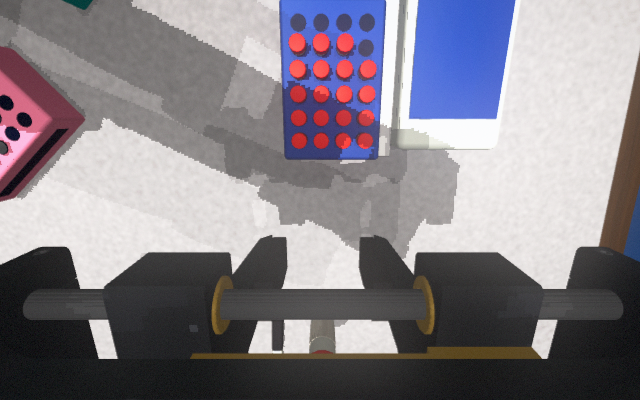

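The top and wrist pictures show the rack lying along the fence, about 85 mm short of the end stop. The fingers hover about 26 mm clear of its end. I lower them and push along reader +y.

```bash
python3 -m handwheel '[[0.04,0,0,-0.06,0,0,0],[0.04,0,0,-0.11,0,0,0],[0.04,0,0,-0.135,0,0,0],[0.04,0,0,-0.14,0,0,0],[0.04,0,0,-0.14,0,0,0],[0.04,0.0007,0.010,-0.14,0,0,0],[0.04,0.0013,0.018,-0.14,0,0,0],[0.04,0.0019,0.026,-0.14,0,0,0],[0.04,0.0025,0.034,-0.14,0,0,0],[0.04,0.003,0.040,-0.14,0,0,0],[0.04,0.003,0.040,-0.14,0,0,0]]'; python3 meas.py p4
```

```text
clock: 11.18
position: [647.1, -183.6, 177.6]
eef_rot: [-0.0, 0.732, 0.681, 0.0]
force: [-0.7, 0.4, -0.2]
opening: 39.7
11.175 [ 647.1 -183.6  177.6] [-0.68  0.36 -0.24] [-0.11  0.06 -0.02]
TCP reader -47.9 -205.2
n 394 reader frame rect ((-43.24368667602539, -103.08158874511719), (65.03836822509766, 81.84402465820312), 89.958740234375)
```

View pics/p4s.png

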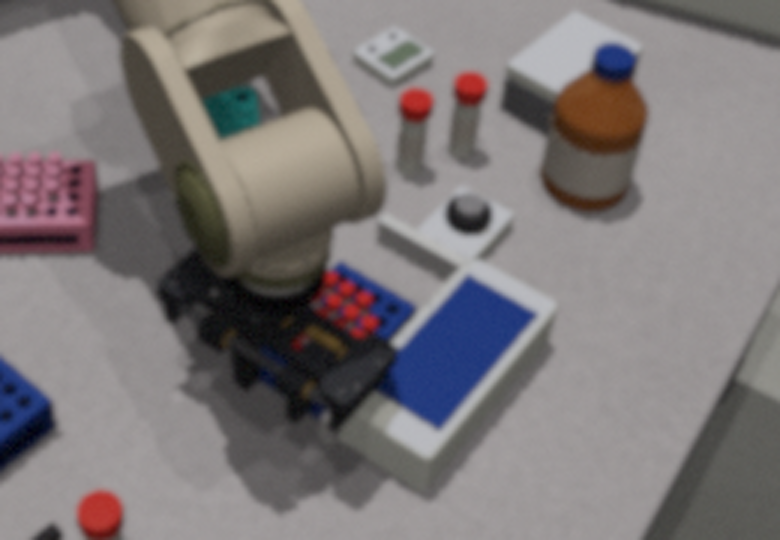

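View pics/p4.png

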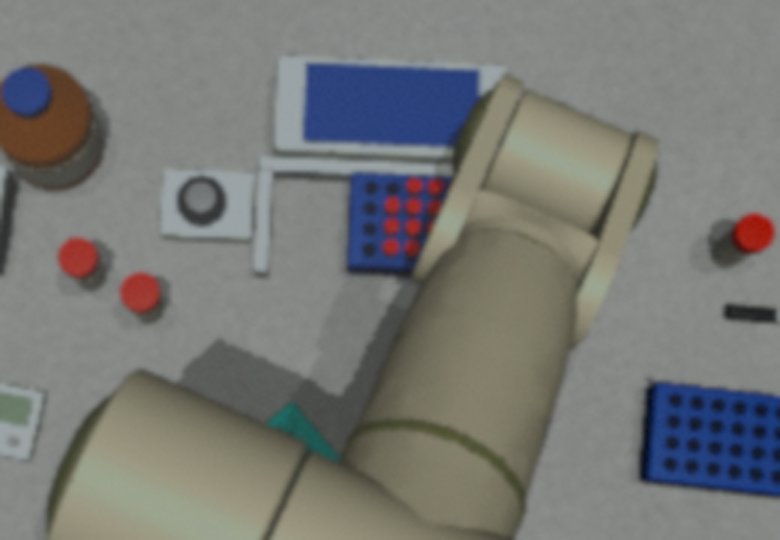

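The rack is sliding along the fence, with its far end now about 70 mm from the stop.

```bash
python3 -m handwheel '[[0.04,0.0006,0.008,0,0,0,0],[0.04,0.0012,0.016,0,0,0,0],[0.04,0.0018,0.024,0,0,0,0],[0.04,0.0024,0.032,0,0,0,0],[0.04,0.003,0.040,0,0,0,0],[0.04,0.0035,0.048,0,0,0,0],[0.04,0.004,0.055,0,0,0,0],[0.04,0.0045,0.060,0,0,0,0],[0.04,0.0047,0.063,0,0,0,0],[0.04,0.0047,0.063,0,0,0,0]]'; python3 meas.py p5
```

```text
clock: 12.52
position: [651.8, -121.0, 177.8]
eef_rot: [0.0, 0.732, 0.681, 0.0]
force: [0.1, -0.3, -0.2]
opening: 40.0
12.525 [ 651.8 -121.   177.8] [ 0.13 -0.27 -0.15] [-0.06  0.1   0.01]
TCP reader -47.8 -142.4
n 358 reader frame rect ((-42.997314453125, -39.79334259033203), (81.598876953125, 62.66374588012695), 0.09635424613952637)
```

View pics/p5s.png

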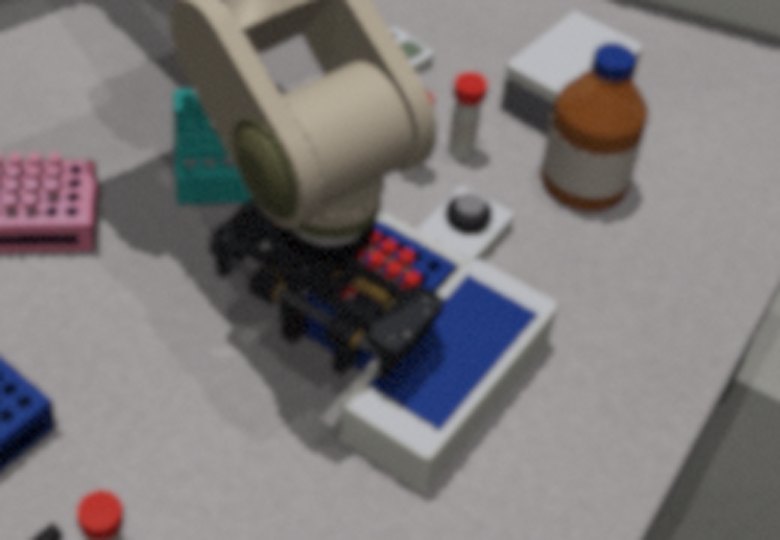

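View pics/p5.png

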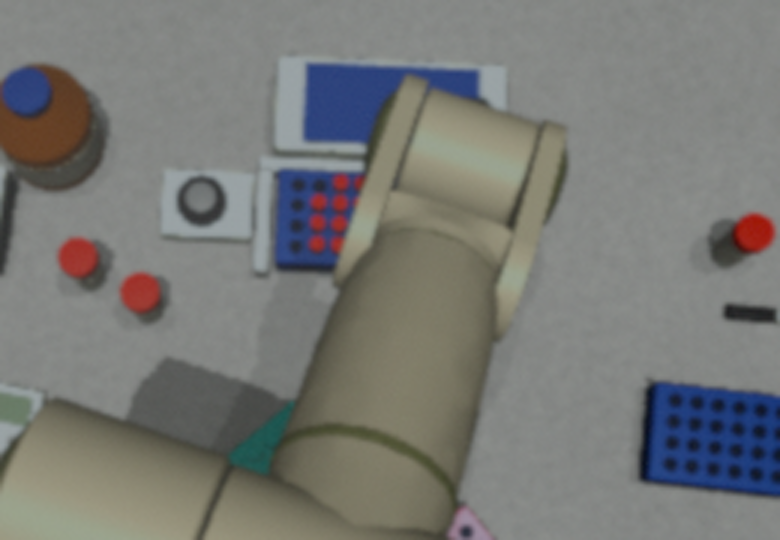

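A few millimetres remain, so I creep until the force rises.

```bash
python3 -m handwheel '[[0.04,0.0002,0.002,0,0,0,0],[0.04,0.0004,0.004,0,0,0,0],[0.04,0.0005,0.006,0,0,0,0],[0.04,0.0005,0.006,0,0,0,0]]'; python3 -m handwheel '[[0.04,0.0001,0.001,0,0,0,0],[0.04,0.0002,0.002,0,0,0,0],[0.04,0.0002,0.002,0,0,0,0]]'
```

```text
clock: 13.12
position: [652.3, -115.2, 177.8]
eef_rot: [0.0, 0.732, 0.681, -0.0]
force: [-1.2, -2.9, 1.1]
opening: 40.0
clock: 13.5
position: [652.3, -114.7, 177.9]
eef_rot: [0.001, 0.733, 0.681, -0.001]
force: [-2.7, -12.2, 1.0]
opening: 39.8
```

```bash
python3 -m handwheel '[[0.04,0.0001,0.001,0,0,0,0],[0.04,0.0002,0.002,0,0,0,0],[0.04,0.0002,0.002,0,0,0,0]]'; python3 meas.py p6
```

```text
clock: 13.88
position: [652.3, -114.3, 178.0]
eef_rot: [0.002, 0.733, 0.681, -0.002]
force: [-3.8, -20.1, -0.3]
opening: 40.1
13.875 [ 652.3 -114.3  178. ] [ -3.76 -20.12  -0.34] [-3.09  0.79  0.29]
TCP reader -47.8 -135.7
n 337 reader frame rect ((-42.551483154296875, -34.606536865234375), (61.94718933105469, 81.82841491699219), 89.3083267211914)
```

The rack is at the end stop (20 N). I retreat and go back to the long side for a final seating press.

```bash
python3 -m handwheel '[[0.04,-0.001,-0.015,0,0,0,0],[0.04,-0.002,-0.03,0,0,0,0],[0.04,-0.002,-0.03,0.06,0,0,0],[0.04,-0.002,-0.03,0.11,0,0,0],[0.06,-0.03,0.0,0.11,0,0,0.18],[0.06,-0.06,0.04,0.11,0,0,0.36],[0.06,-0.072,0.072,0.11,0,0,0.54],[0.06,-0.072,0.072,0.11,0,0,0.72],[0.06,-0.072,0.072,0.11,0,0,0.9],[0.06,-0.072,0.072,0.11,0,0,1.08],[0.06,-0.072,0.072,0.11,0,0,1.26],[0.06,-0.072,0.072,0.11,0,0,1.44],[0.06,-0.072,0.072,0.11,0,0,1.571],[0.06,-0.072,0.072,0.11,0,0,1.571],[0.06,-0.072,0.072,0.11,0,0,1.571]]'; python3 meas.py p7;  python3 - <<'E'
from h import *
p=get_image("wrist"); cv2.imwrite("pics/w7.png",p["pixels"][:,:,::-1])
E
```

```text
clock: 15.85
position: [580.6, -39.3, 287.7]
eef_rot: [-0.0, 0.038, 0.999, 0.0]
force: [0.3, 0.4, 0.2]
opening: 60.3
15.85 [580.6 -39.3 287.7] [0.3  0.41 0.23] [0.03 0.02 0.05]
TCP reader -124.8 -66.2
n 0 reader frame rect ((0.0, 0.0), (0.0, 0.0), 0.0)
```

View pics/p7s.png

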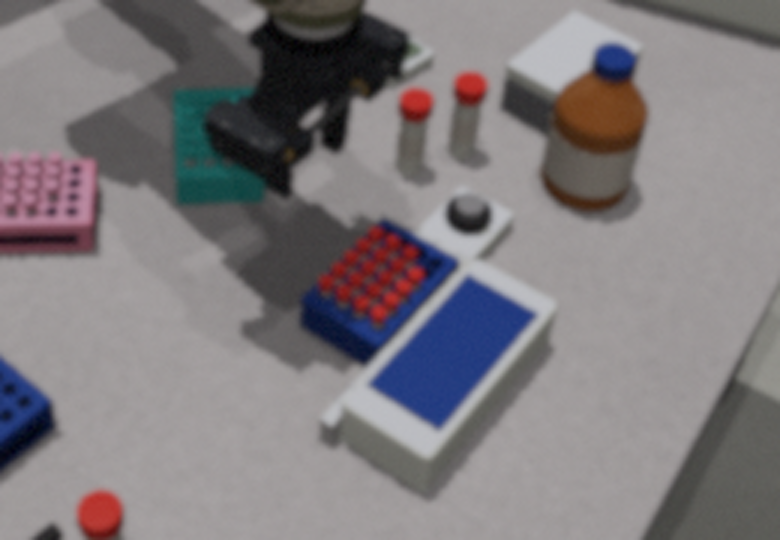

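View pics/w7.png

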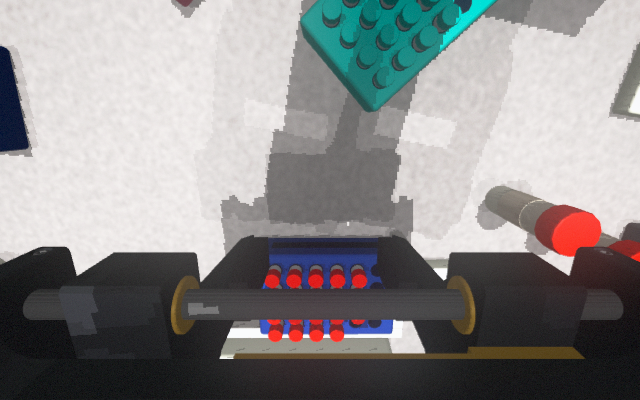

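The rack sits in the corner and the fingers have a clear drop on its near side. I lower them and press it gently into the fence.

```bash
python3 -m handwheel '[[0.06,0,0,-0.055,0,0,0],[0.06,0,0,-0.10,0,0,0],[0.06,0,0,-0.11,0,0,0],[0.06,0,0,-0.11,0,0,0],[0.06,0.010,-0.0007,-0.11,0,0,0],[0.06,0.018,-0.0013,-0.11,0,0,0],[0.06,0.024,-0.0018,-0.11,0,0,0],[0.06,0.028,-0.002,-0.11,0,0,0],[0.06,0.030,-0.0022,-0.11,0,0,0],[0.06,0.032,-0.0023,-0.11,0,0,0],[0.06,0.032,-0.0023,-0.11,0,0,0]]';python3 -m handwheel '[[0.06,0.001,-0.0001,0,0,0,0],[0.06,0.0015,-0.0001,0,0,0,0],[0.06,0.0015,-0.0001,0,0,0,0]]'
```

```text
clock: 17.38
position: [612.3, -41.5, 177.6]
eef_rot: [-0.001, 0.036, 0.999, 0.0]
force: [-3.3, -0.1, 2.5]
opening: 60.1
clock: 17.75
position: [613.0, -41.5, 177.6]
eef_rot: [-0.003, 0.036, 0.999, 0.0]
force: [-14.5, -0.5, 9.3]
opening: 60.2
```

The press reached 14 N at reader x = -92.4, the same TCP depth as the first fence contact, so the rack is flush. I retreat, lift, and measure the rack and the button.

```bash
python3 -m handwheel '[[0.06,-0.015,0.001,0,0,0,0],[0.06,-0.03,0.002,0,0,0,0],[0.06,-0.03,0.002,0.06,0,0,0],[0.06,-0.05,0.002,0.12,0,0,0],[0,-0.09,0.03,0.18,0,0,0],[0,-0.12,0.08,0.2,0,0,-0.18],[0,-0.15,0.13,0.2,0,0,-0.36],[0,-0.15,0.18,0.2,0,0,-0.54],[0,-0.15,0.18,0.2,0,0,-0.72],[0,-0.15,0.18,0.2,0,0,-0.9]]'; python3 meas.py p8;  python3 - <<'E'
from h import *
p=get_image("wrist"); cv2.imwrite("pics/w8.png",p["pixels"][:,:,::-1])
p=get_image("top");W=cloud(p);Z=W[...,2]
for r in silhouettes("rack",p)[:4]:
    q=W[r["mask"]]; q=q[q[:,2]>33]; print("rack",r["conf"],cv2.minAreaRect(q[:,:2].astype(np.float32)))
O=np.array([710,17.5]);a=-0.0738;ex=np.array([np.cos(a),np.sin(a)]);ey=np.array([-np.sin(a),np.cos(a)])
d=W[...,:2]-O;rx,ry=d@ex,d@ey
m=(rx>-50)&(rx<-10)&(ry>35)&(ry<85)&(Z>24); print("btn n",m.sum(),np.median(Z[m]),Z[m].max(),W[m].mean(0)); 
m2=m&(Z>np.percentile(Z[m],50)-1);print(m2.sum(),W[m2].mean(0),W[m2].min(0),W[m2].max(0))
for r in pinpoint("start_top",p): print(r["conf"],r["uv"],uv2w(p,r["uv"],32))
print(np.round(Z[150:166,278:296]).astype(int))
E
```

```text
clock: 19.0
position: [463.8, 139.3, 377.9]
eef_rot: [0.0, 0.467, 0.884, 0.0]
force: [-0.5, -1.3, 1.1]
opening: 2.2
19.0 [463.8 139.3 377.9] [-0.5  -1.3   1.09] [-0.02  0.08 -0.1 ]
TCP reader -254.5 103.3
n 618 reader frame rect ((-43.09748840332031, -64.30619812011719), (82.13400268554688, 121.03182983398438), 0.03538915142416954)
rack 0.7 ((435.9938659667969, 27.05713653564453), (83.96954345703125, 125.37960052490234), 38.408992767333984)
rack 0.62 ((662.9107055664062, -43.71369934082031), (124.72181701660156, 84.89287567138672), 86.95082092285156)
btn n 231 35.58809877970597 47.836590565256316 [683.34551156  77.94606389  36.91472665]
141 [683.59197562  76.4808538   40.90155776] [665.24534292  56.84126082  34.63902698] [703.43812223  98.27322542  47.83659057]
0.61 [287.0, 156.2] [684.91567474  77.64216924  32.        ]
[[                  25                   22                   17
                    24                   40                   37
                    35                   36                   36
                    31                   32                   36
       
[... 5350 characters left out ...]
       32                   36                   33
                    33                   33                   33
                    33                   26                   21
                    23                   19                   20]
 [                  22                   22                   19
                    24                   22                   22
                    23                   20                   26
                    27                   20                   23
                    19                   22                   24
                    25                   21                   16]]<stdin>:11: RuntimeWarning: invalid value encountered in cast
```

View pics/p8.png

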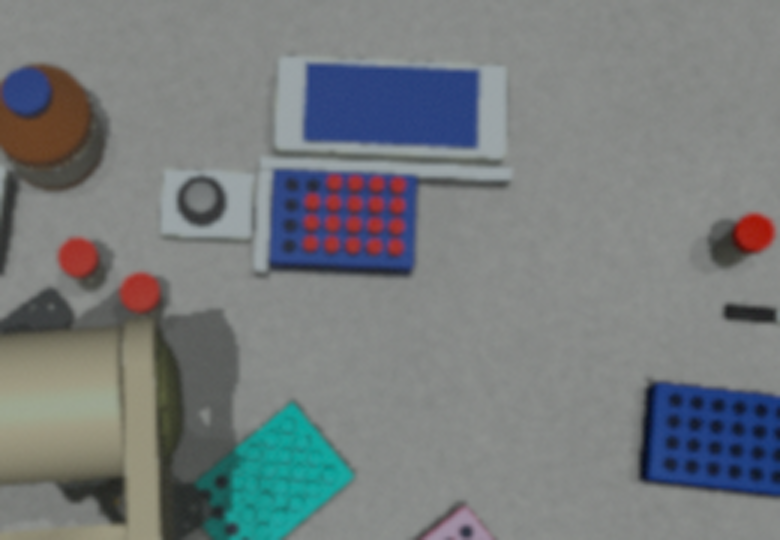

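View pics/p8s.png

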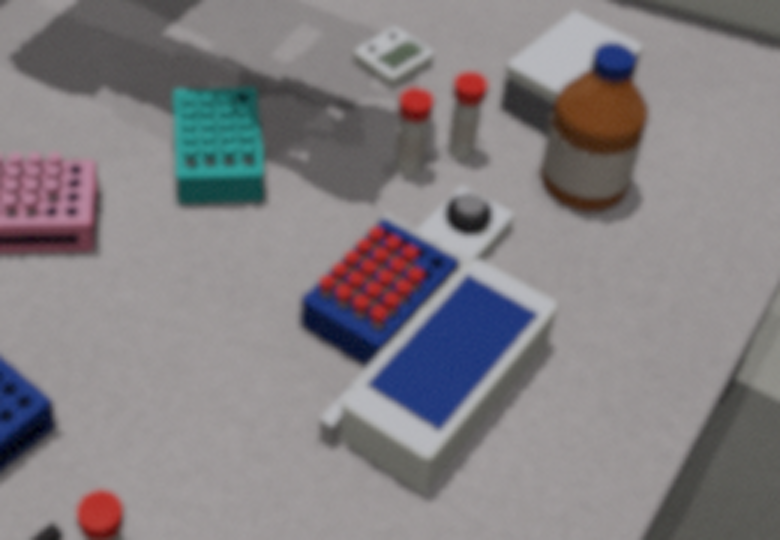

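The top picture shows the rack home: fitted centre at reader (-43,-64), angle ~0°, with no visible gap at the fence or the stop. The button top is at z≈44 mm near pixel (287,156). I move above it with closed fingers.

```bash
python3 -m handwheel '[[0,0.05,-0.014,0,0,0,-0.15],[0,0.10,-0.028,0,0,0,-0.3],[0,0.15,-0.042,0,0,0,-0.45],[0,0.20,-0.056,-0.03,0,0,-0.45],[0,0.22,-0.061,-0.06,0,0,-0.45],[0,0.22,-0.061,-0.11,0,0,-0.45],[0,0.22,-0.061,-0.14,0,0,-0.45],[0,0.22,-0.061,-0.15,0,0,-0.45],[0,0.22,-0.061,-0.15,0,0,-0.45]]'
python3 - <<'E'
from h import *
p=get_image("scene");cv2.imwrite("pics/b1.png",cv2.resize(p["pixels"][140:260,320:480][:,:,::-1],None,fx=5,fy=5,interpolation=cv2.INTER_CUBIC))
E
```

```text
clock: 20.42
position: [684.3, 77.3, 228.2]
eef_rot: [0.0, 0.651, 0.759, 0.0]
force: [-0.1, -0.2, 1.5]
opening: 0.6
```

View pics/b1.png

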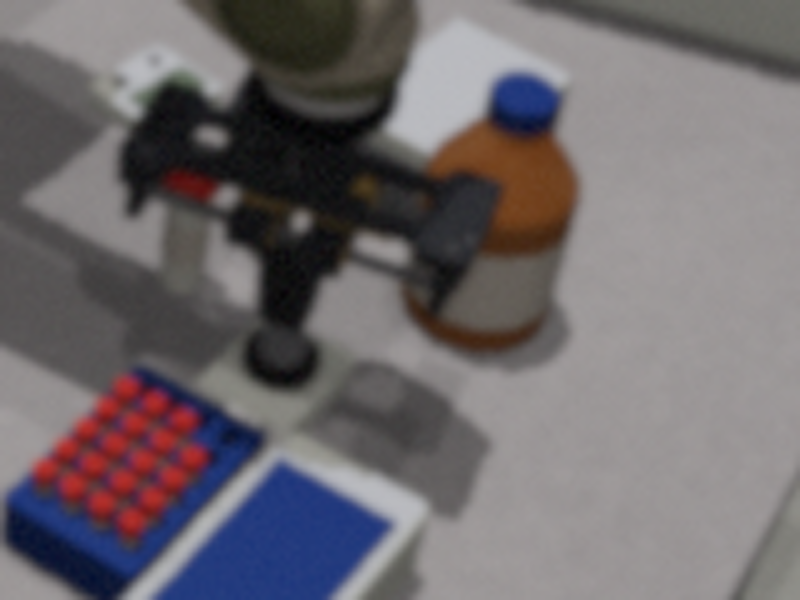

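The closed fingers stand over the button and the body is clear of the tubes and the bottle. I press down.

```bash
python3 -m handwheel '[[0,-0.0005,0.0005,-0.008,0,0,0],[0,-0.0005,0.0005,-0.014,0,0,0],[0,-0.0005,0.0005,-0.018,0,0,0],[0,-0.0005,0.0005,-0.018,0,0,0]]'; python3 -m handwheel '[[0,0,0,-0.001,0,0,0],[0,0,0,-0.002,0,0,0],[0,0,0,-0.003,0,0,0],[0,0,0,-0.003,0,0,0]]';python3 -m handwheel '[[0,0,0,-0.001,0,0,0],[0,0,0,-0.002,0,0,0],[0,0,0,-0.002,0,0,0]]'
```

```text
clock: 20.98
position: [683.6, 77.9, 209.7]
eef_rot: [-0.0, 0.651, 0.759, -0.0]
force: [-1.7, -0.8, 1.8]
opening: 0.4
clock: 21.48
position: [683.6, 77.9, 206.8]
eef_rot: [0.0, 0.651, 0.759, 0.0]
force: [-0.5, -0.5, 3.3]
opening: 0.4
clock: 21.85
position: [683.6, 77.9, 204.8]
eef_rot: [0.0, 0.651, 0.759, 0.0]
force: [-2.1, -0.1, 4.2]
opening: 0.7
```

```bash
python3 -m handwheel '[[0,0,0,-0.001,0,0,0],[0,0,0,-0.002,0,0,0],[0,0,0,-0.002,0,0,0]]';python3 -m handwheel '[[0,0,0,-0.0005,0,0,0],[0,0,0,-0.001,0,0,0],[0,0,0,-0.001,0,0,0]]'
```

```text
clock: 22.22
position: [683.7, 78.0, 204.3]
eef_rot: [0.0, 0.651, 0.759, 0.0]
force: [-7.3, -0.1, 14.7]
opening: 0.5
clock: 22.6
position: [683.7, 78.0, 204.2]
eef_rot: [0.0, 0.651, 0.759, 0.0]
force: [-9.5, 0.2, 19.5]
opening: 0.4
```

The button is bottomed: 4 N rose along the spring, then jumped to 20 N after about 6 mm of travel. I release it and move clear.

```bash
python3 -m handwheel '[[0,0,0,0.005,0,0,0],[0,0,0,0.012,0,0,0],[0,0,0,0.04,0,0,0],[0,0,0,0.10,0,0,0],[0,0,0,0.16,0,0,0],[0,-0.05,0.014,0.18,0,0,0],[0,-0.11,0.03,0.18,0,0,0],[0,-0.17,0.045,0.18,0,0,0],[0,-0.22,0.062,0.18,0,0,0],[0,-0.22,0.12,0.18,0,0,0],[0,-0.22,0.12,0.18,0,0,0]]'; python3 meas.py p9;  python3 - <<'E'
from h import *
p=get_image("top");W=cloud(p);Z=W[...,2]
print("btn top z",np.nanmedian(Z[152:160,284:290]))
for t,h in [("tube_a",0),("bottle",0),("empty_rack",0),("timer",0),("tip_box",0),("marker",0)]:
    for r in pinpoint(t,p)[:4]: print(t,np.round(r["uv"],1),round(r["conf"],2),np.round(uv2w(p,r["uv"],h)[:2],1))
cv2.imwrite("pics/t9.png",p["pixels"][:,:,::-1])
E
```

```text
clock: 23.98
position: [462.7, 200.3, 381.7]
eef_rot: [-0.0, 0.65, 0.76, 0.0]
force: [-0.2, 0.0, 0.2]
opening: 0.6
23.975 [462.7 200.3 381.7] [-0.25  0.    0.19] [-0.08  0.08 -0.02]
TCP reader -260.1 164.0
n 605 reader frame rect ((-43.3192024230957, -64.2746810913086), (121.1783447265625, 81.8854751586914), 89.70378112792969)
btn top z 44.568687183460696
tube_a [248.5 183.4] 0.64 [621.9 182.4]
tube_a [270.5 192.3] 0.54 [596.5 124.6]
tube_a [460.4 175.6] 0.5 [ 627.9 -378.5]
bottle [241.5 142.4] 0.92 [733.9 200.3]
empty_rack [457.3 235.8] 0.71 [ 468.9 -359.5]
tip_box [202.5 164.8] 0.75 [675.4 304.1]
tip_box [454.5 237.1] 0.48 [ 465.7 -352. ]
tip_box [268.9 191.7] 0.4 [598.2 128.8]
marker [484.3 197.9] 0.68 [ 566.6 -437.2]
marker [460.6 177.5] 0.33 [ 622.8 -378.7]
```

View pics/p9.png

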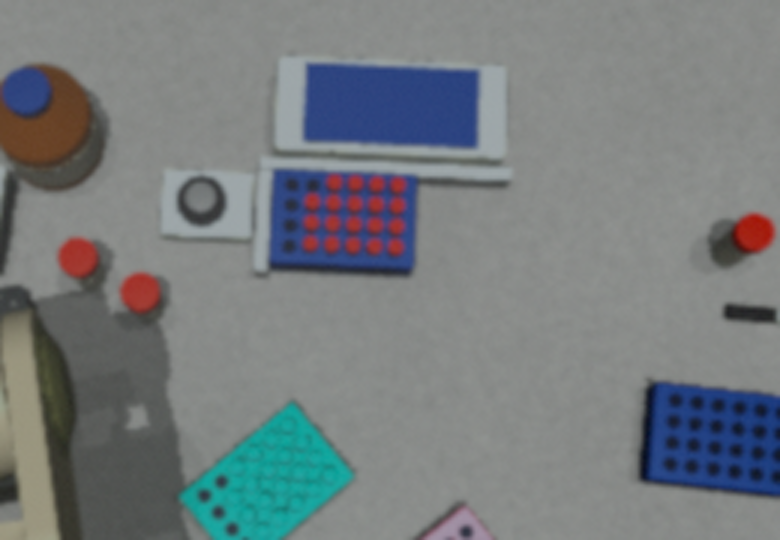

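View pics/t9.png

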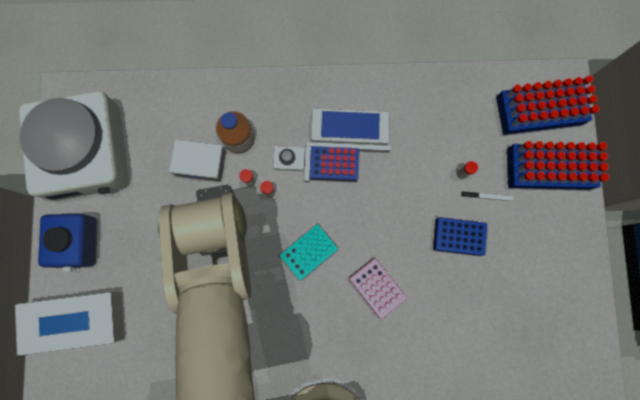

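Everything looks right. One close look at the corner to rule out a small gap before handing in.

```bash
python3 -m handwheel '[[0,0.01,-0.06,0,0,0,0],[0,0.03,-0.12,0,0,0,-0.1],[0,0.06,-0.17,0,0,0,-0.22],[0,0.10,-0.21,0,0,0,-0.22],[0,0.14,-0.25,0,0,0,-0.22],[0,0.18,-0.29,0,0,0,-0.22],[0,0.21,-0.31,-0.03,0,0,-0.22],[0,0.21,-0.31,-0.05,0,0,-0.22],[0,0.21,-0.31,-0.05,0,0,-0.22]]'
python3 - <<'E'
from h import *
p=get_image("wrist");cv2.imwrite("pics/w10.png",p["pixels"][:,:,::-1])
u,v=w2uv(p,[710,17.5,30]);print(u,v)
u,v=int(u),int(v);c=p["pixels"][max(0,v-60):v+150,max(0,u-150):u+100][:,:,::-1]
if c.size: cv2.imwrite("pics/w10c.png",cv2.resize(c,None,fx=2.8,fy=2.8,interpolation=cv2.INTER_CUBIC))
E
```

```text
clock: 25.55
position: [673.5, -112.6, 329.8]
eef_rot: [-0.002, 0.731, 0.683, -0.001]
force: [0.5, 0.2, 1.1]
opening: 0.7
356.29165992440136 46.66328818059915
```

View pics/w10.png

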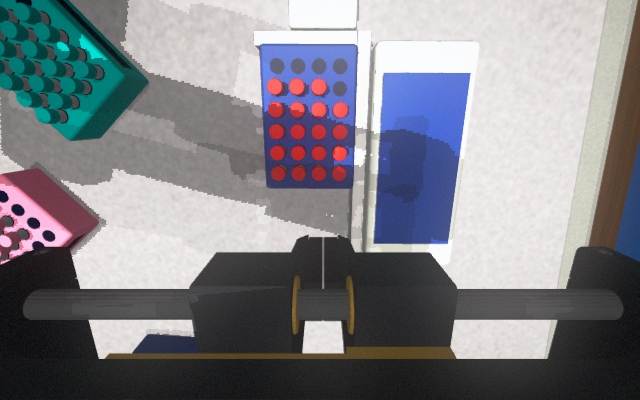

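View pics/w10c.png

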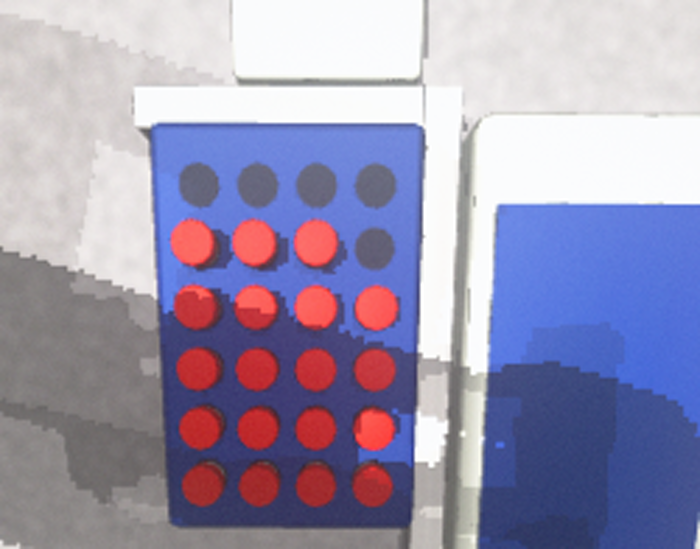

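The close-up shows the rack's end edge flush along the stop (crop row ~122) and its long side straight along the fence (crop column ~420), with no gap. I hand in.

```bash
python3 -c "
from plant import *
print(job_done())"
```

```text
the job is handed in; nothing more can be done
None
```

The loaded rack is home in the reader's corner, and the start button was pressed fully down and came back up. I handed the job in at about 26 s of the 54 s limit; no verdict was reported.

**Rack:** I pushed it with the open fingers against its long side to the fence (25 N), then from its end to the stop (20 N), then pressed the long side once more (14 N). Nothing was grasped or lifted.
- **Close-up:** the wrist camera shows no gap at the fence or the stop.
- **Fit:** the depth fit puts the centre at reader (-43, -64) mm against the nominal (-42, -63), angle about 0°. I put the ~1 mm difference down to calibration and my estimate of the reader's origin.

**Button:** it bottomed after about 6 mm of travel, with the force jumping from 4 N to 20 N. After release its top measured 44.6 mm, about the same as the 44 mm before the press.

**Bystanders:** the final top picture shows them where they started. The networks' points for them differed by up to about 14 mm between shots, within their usual noise. The last picture gave no timer detection, as the arm hid it. I never moved the fingers down near the timer.

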